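# Make up a picking kit and a dissection kit from the bench stock

## Robot

A 6-joint arm with a two-finger parallel gripper is mounted at the origin on a cart in front of the work surface, level with it; the furniture and walls round the work are solid. World frame = base frame: x ahead of the robot, y to its left, z up, the work surface at z = 0. Lengths are in m, angles in rad, forces in N, time in s.
With the tool pointing down it reaches from about 0.425 to 0.95 m from the base axis. Payload 3.5 kg.
Tool frame: the origin (TCP) lies at the very end of the fingers, on their centre line; the grasp point (between the pads) lies ctrl.grip_point_offset behind it (ctrl.grip_point_offset is the distance from the TCP to the grasp point, in m); z points along the fingers, y is the direction in which the jaws open and shut (so a half turn about z gives the same grasp; the last joint's range is limited). The gripper opens to 85 mm and grips with 20 to 120 N. Pads are 22 mm wide; open, the fingers measure 114 mm over their backs; the gripper's body (76 mm by 85 mm) begins 54 mm behind the grasp point. The pads swing forward as they close: fully open they stand 13 mm farther back than shut.
Start: joints at [1.16, 0.286, 1.577, -0, 1.279, -0.15], TCP at [0.174, 0.652, 0.231] pointing down, gripper open.
Joint ranges: [-2.77, 2.77], [-0.9, 2.22], [0.21, 2.48], [-1.53, 4.67], [0.24, 2.81], [-2.84, 2.84]. Speed limits (rad/s): [2.79, 2.79, 3.14, 3.14, 3.14, 3.14].

## Interface

Orientations are given as a unit quaternion [x, y, z, w].
In Python, from plant import ctrl gives the robot as it stands.
- The arm moves only by the tool servo_tool, never from a script. Its argument "increments" is a list of rows, each a list of 5 numbers: the opening, from 0 (shut) to 1 (fully open), then the shift along the world's x, y, z in units of 40 mm (1.0 is 40 mm), then the turn about the world's z in units of 5 degrees (1.0 is 5 degrees). A call has exactly 10 rows; each row is the pose to reach, as a shift and turn from the pose measured when the call began; what a row does not reach only later rows make up. A row lasts 1/12 s, in which the tool goes at most 41.7 mm and 7.16 degrees, less where a joint would pass 70% of its speed; a pose out of reach is approached as far as the arm can. A call with a gripper value outside its range is refused whole. The fingers move at their own pace and stop on an object; "grip_force" is the grip in N (left out, the last holds). Time passes only in rows, so rows that repeat a pose let the fingers close, or fill a call up. It gives the time, the measured TCP pose, the force and the opening at its end, in the units of the state.
- ctrl.get_state(): the state, without advancing time (a new reading comes with each control period).
- ctrl.read_camera(name): name is "scene" or "top" or "wrist"; returns a dict with "frame" (400x640x3 uint8, red, green, blue), "K" (3x3 intrinsics, pixels), "distortion" ([k1, k2, p1, p2, k3] as OpenCV has them; the pictures are not rectified), "extrinsics" (4x4, takes a point from camera to world coordinates). Camera axes: x right, y down, z forward; pixel columns grow to the right and rows downward; lengths in m; the calibration is good to about 2 mm. A picture is of the moment at which its call begins. There is no depth.
- ctrl.sign_off(): hands the job in, once; it reports no verdict.
Trained networks look in a picture, given as the dict that the camera call returned (one of the last four; its "shot" number tells which), for a name from the list of things; names that differ only in an ending like _2 or _b are one class to them, and where a whole thing is asked for, a point or a joint stands for the part that bears it (a point fixed in the world has none). Each returns a list of dicts, best first, with "conf" (0 to 1); they miss things now and then, are a little off and sometimes report something else, mostly with a low value. They report only what shows in the picture. A call takes as long as a camera call. They do not tell look-alikes from the thing itself.
- ctrl.masks_of(picture, query): "region" (400x640 bool, what is visible of it) and "extent" ([left, top, right, bottom] in pixels, round what is visible of it).
- ctrl.landmark_of(picture, query): "centre" ([row, column] in pixels: a listed point, or the origin of a listed thing).
The state is a dict: "time": time; "qpos": joint angles; "dq": joint speeds; "joint_efforts": joint torques, N m; "eef_pos": TCP position; "tcp_rot": TCP orientation; "contact_force": force on the tool from outside, world axes, zero at the start; "wrist_torque": the same for the moment, N m; "opening": opening from 0.0 (shut) to 1.0 (fully open).
Only numpy, scipy, OpenCV 4.12 (cv2) and the standard library are available. Lean on these libraries where they do the work, as an engineer would, in place of code of your own. Each camera call takes 0.05 s, during which the arm holds its last target. There are 200 camera calls.

## Task

Please make up the two kit trays for this afternoon. The picking tray gets the Petri dish lying flat between its four pins, the long tweezers laid level across that dish in both notched rests, and the vial upright in its cup; the dissection tray gets the wax-bedded dissecting dish flat between its four corner angles and the glass beaker upright in its ring. Don't knock the vial or the beaker over, and leave the bench timer where it stands.

Things in the scene. Friction and masses are not known exactly. Their poses are not given: they have to be found in the camera images.
- petri: The loose Petri dish to use: flat tan disc, closed, 61 mm across and 16 mm high, plain sides (grip across the diameter, any direction). Origin at the centre of its underside, z up. About 30 g. (Two more like it lie stacked far to the right as spares, outside the work; leave them.)
- tweezers: Long dark-blue tweezers lying flat, 145 mm long (y), 10 mm wide (x), 11 mm high. Origin under the middle of the length, z up. The part that can be gripped and bears on a rest runs from y -50 to y +70 mm (balance near y +10); the thin points beyond y -50 bear nothing. Grip across x. They may point either way in the tray. About 20 g.
- vial: Small amber glass vial with a crimp cap, standing: 24 mm across, 51 mm high; straight body up to 41 mm, cap 20 mm across. Origin at the centre of its underside, z up. About 30 g.
- wax_dish: Dissecting dish: small white-rimmed oblong tray with a black wax bed and a few pins standing in it, 59 mm (x) by 84 mm (y), rim 11 mm high, pins up to 19 mm. Grip across the short side (x), low on the rim. Origin at the centre of its underside, z up. About 60 g.
- beaker: Clear 50 ml glass beaker, standing open end up: 45 mm across at the rim, about 42 mm round the body, 56 mm high. Origin at the centre of its underside, z up. About 40 g.
- picking_tray: Grey kit tray with two notched steel rests, fixed, 122 (x) by 160 (y) mm, base top at 5 mm. Origin: centre of its underside, z up. Petri place: centre x 0, y +27.5 mm on the base, between four 6 mm pins (29.5 mm either way from it in x and y, tops at 15 mm); x sides open for fingers. White vial cup: centre x -36, y -52 mm, 40 mm wide inside, floor at 5, rim at 16 mm.
- dissection_tray: Grey kit tray without rests, fixed, 100 (x) by 196 (y) mm, base top at 5 mm. Origin: centre of its underside, z up. Dish place: centre x 0, y +36 mm on the base, dish long side along y, between four corner angles (75 mm apart in x, 104 in y, tops at 13 mm); x sides open for fingers. White beaker ring: centre x 0, y -59 mm, 62 mm wide inside, floor at 5, rim at 14 mm.
- timer: White bench timer lying on its back, 62 (x) by 66 (y) mm, 19 mm high, a bystander; origin at the centre of its underside. Leave it where it is. Beyond it the microscope's swung-aside head hangs over the bench: farther than x 0.53 m, between y -0.04 and -0.33 m, from 0.13 to 0.45 m up. Keep arm and gripper in front and to the left of it.
- tweezers_rest (a point): Point over the Petri place, midway between the rests at notch-floor height (27 mm over the bench); axes as the picking tray. Rests: 4 mm steel plates 60 mm wide in x, 42 mm to either side in y, each with a V notch at x 0: floor 13 mm wide, mouth 30 mm wide at 39 mm. Tweezers in both notches lie along y, 6 mm over the Petri dish, which so has to go in first.
Mind the look-alikes: they are no part of the job. Leave any red look-alike of the petri alone.

How it is judged:
By the outcome, as a careful person would: the job done as asked, in the order asked, and still so for the second after the job is handed in, with the robot touching nothing.
It also fails if it takes over 115 s, if anything falls off the work surface, if the arm or the gripper's body presses on something with over 40 N, if the wrist force passes 120 N, or if a joint passes its speed limit or range.

## Working session

There is one attempt and no reset: what is moved stays moved. The work goes in short steps, Python scripts to look and compute and a tool call to move; the robot and the scene stay as the last step left them, time stands still between calls to the robot, and variables do not carry over. Pictures are saved under pics/ and viewed, about 12 in all and at most 16, crops included, and the job is handed in when it is done.

Besides the shell and the picture viewer there is one more tool, called by a JSON object that holds its "method" and its "body". servo_tool: Moves the arm, as the interface text tells. Its arguments: {"type":"object","properties":{"increments":{"type":"array"},"grip_force":{"type":"number"}},"required":["increments"]}

```bash
mkdir -p pics; ls; cat > h.py <<'E'
import numpy as np, cv2
from plant import ctrl
def ray(p,rc):
    u=cv2.undistortPoints(np.array([[[rc[1],rc[0]]]],float),p["K"],np.array(p["distortion"],float))[0,0]
    E=np.array(p["extrinsics"]); return E[:3,3],E[:3,:3]@np.array([u[0],u[1],1])
def at(p,rc,z=0):
    o,d=ray(p,rc); return (o+d*(z-o[2])/d[2])
def save(p,name,crop=None,s=1):
    f=p["frame"][:,:,::-1]
    if crop: f=f[crop[0]:crop[1],crop[2]:crop[3]]
    cv2.imwrite("pics/"+name,cv2.resize(f,None,fx=s,fy=s,interpolation=cv2.INTER_CUBIC))
def px(p,P):
    E=np.linalg.inv(np.array(p["extrinsics"])); r=cv2.Rodrigues(E[:3,:3])[0]
    return cv2.projectPoints(np.array(P,float).reshape(-1,1,3),r,E[:3,3],np.array(p["K"],float),np.array(p["distortion"],float))[0][:,0]
E
python3 - <<'E'
from h import *
s=ctrl.get_state();print(s["eef_pos"],s["tcp_rot"],s["opening"],ctrl.grip_point_offset)
for n in("top","scene"):
    p=ctrl.read_camera(n);save(p,n+"1.png",s=1.25)
    print(n,np.round(p["extrinsics"],3).tolist())
    for q,z in(("petri",0),("tweezers",0),("vial",0),("wax_dish",0),("beaker",0),("picking_tray",0),("dissection_tray",0),("timer",0),("tweezers_rest",.027)):
        L=ctrl.landmark_of(p,q);M=ctrl.masks_of(p,q)
        print(q,[(round(l["conf"],2),np.round(l["centre"]).tolist(),np.round(at(p,l["centre"],z)[:2],3).tolist()) for l in L[:4]],[(round(m["conf"],2),np.round(m["extent"]).tolist()) for m in M[:4]])
E
```

```text
pics
[0.17373453 0.65158815 0.22994384] [ 1.30010271e-01  9.91511953e-01 -1.12579500e-03 -3.31798013e-04] 0.9964352078521123 0.0187
top [[-0.021, -0.989, 0.144, 0.375], [-1.0, 0.024, 0.018, 0.078], [-0.021, -0.144, -0.989, 1.057], [0.0, 0.0, 0.0, 1.0]]
petri [(0.84, [172.0, 458.0], [0.581, -0.24]), (0.71, [236.0, 409.0], [0.428, -0.113])] [(0.94, [450.0, 159.0, 473.0, 178.0]), (0.64, [399.0, 225.0, 424.0, 246.0]), (0.21, [326.0, 225.0, 347.0, 246.0])]
tweezers [(0.58, [240.0, 228.0], [0.429, 0.326])] [(0.74, [200.0, 234.0, 244.0, 244.0])]
vial [(0.49, [203.0, 370.0], [0.511, -0.021]), (0.28, [227.0, 454.0], [0.448, -0.22])] [(0.46, [364.0, 197.0, 376.0, 208.0])]
wax_dish [(0.88, [242.0, 293.0], [0.421, 0.167])] [(0.84, [277.0, 231.0, 314.0, 258.0])]
beaker [(0.73, [238.0, 337.0], [0.429, 0.061])] [(0.65, [202.0, 236.0, 252.0, 242.0]), (0.56, [328.0, 227.0, 343.0, 246.0])]
picking_tray [(0.63, [174.0, 288.0], [0.587, 0.179])] [(0.73, [255.0, 148.0, 322.0, 211.0]), (0.24, [276.0, 230.0, 312.0, 258.0])]
dissection_tray [(0.61, [190.0, 209.0], [0.554, 0.373])] [(0.75, [170.0, 164.0, 250.
[... 538 characters left out ...]
6, [194.0, 193.0, 223.0, 209.0])]
vial [(0.68, [232.0, 353.0], [0.505, -0.026])] [(0.76, [346.0, 212.0, 358.0, 232.0]), (0.65, [360.0, 256.0, 379.0, 275.0])]
wax_dish [(0.86, [226.0, 262.0], [0.412, 0.161])] [(0.9, [240.0, 213.0, 281.0, 237.0])]
beaker [(0.59, [238.0, 301.0], [0.424, 0.06])] [(0.96, [289.0, 212.0, 308.0, 241.0])]
picking_tray [(0.61, [194.0, 296.0], [0.569, 0.175])] [(0.59, [258.0, 170.0, 331.0, 215.0])]
dissection_tray [(0.58, [178.0, 233.0], [0.545, 0.359])] [(0.63, [195.0, 158.0, 269.0, 192.0])]
timer [(0.93, [277.0, 421.0], [0.447, -0.214])] [(0.94, [402.0, 259.0, 446.0, 294.0])]
tweezers_rest [(0.72, [184.0, 288.0], [0.562, 0.192])] [(0.9, [261.0, 173.0, 334.0, 212.0])]
```

```bash
python3 - <<'E'
from h import *
p=ctrl.read_camera("top");save(p,"top2.png",(140,265,160,480),2.5)
E
```

```text
(no output)
```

View pics/top2.png

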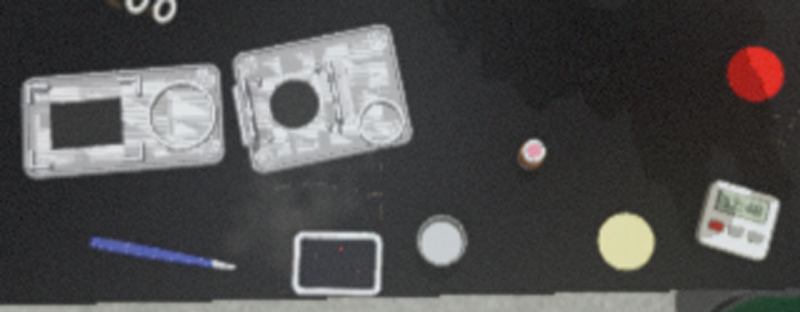

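View pics/scene1.png

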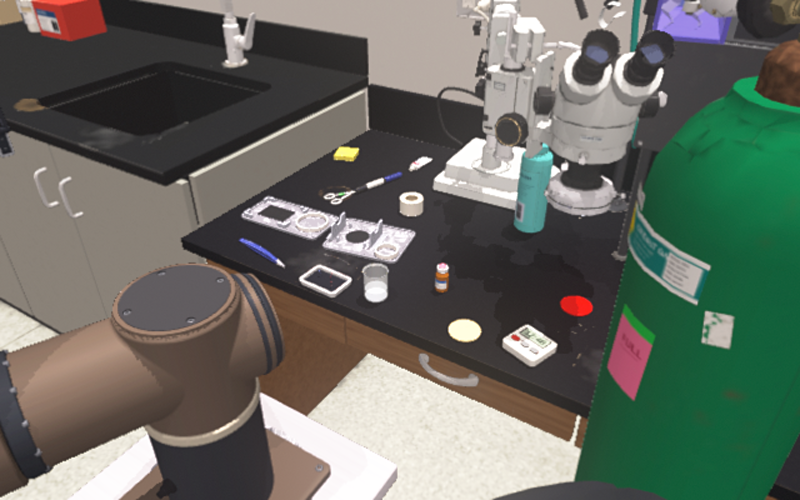

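The top view shows the dissection tray on the left with its ring to the right, and the picking tray right of it with its cup to the right. The tan petri is at crop (627,242), and the red look-alike at (755,73) is to be left alone. I'll move over the trays for a closer look.

{"method": "servo_tool", "body": {"increments": [[1, 9.4, -9.3, 1.5, -12.8], [1, 9.4, -9.3, 1.5, -12.8], [1, 9.4, -9.3, 1.5, -12.8], [1, 9.4, -9.3, 1.5, -12.8], [1, 9.4, -9.3, 1.5, -12.8], [1, 9.4, -9.3, 1.5, -12.8], [1, 9.4, -9.3, 1.5, -12.8], [1, 9.4, -9.3, 1.5, -12.8], [1, 9.4, -9.3, 1.5, -12.8], [1, 9.4, -9.3, 1.5, -12.8]]}}

```text
time: 2.78
eef_pos: [0.4695, 0.3593, 0.2789]
tcp_rot: [0.637, 0.771, 0.0, 0.0]
contact_force: [0.1, 0.6, -0.8]
opening: 1.0
```

{"method": "servo_tool", "body": {"increments": [[1, 2.3, -2.3, 0.4, -3], [1, 2.3, -2.3, 0.4, -3], [1, 2.3, -2.3, 0.4, -3], [1, 2.3, -2.3, 0.4, -3], [1, 2.3, -2.3, 0.4, -3], [1, 2.3, -2.3, 0.4, -3], [1, 2.3, -2.3, 0.4, -3], [1, 2.3, -2.3, 0.4, -3], [1, 2.3, -2.3, 0.4, -3], [1, 2.3, -2.3, 0.4, -3]]}}

```text
time: 3.62
eef_pos: [0.5606, 0.2685, 0.2948]
tcp_rot: [0.732, 0.682, 0.0, 0.0]
contact_force: [-0.1, -0.0, 0.0]
opening: 1.001
```

```bash
python3 - <<'E'
from h import *
p=ctrl.read_camera("wrist");save(p,"w1.png",s=1.25)
s=ctrl.get_state();print(s["time"],s["eef_pos"],s["tcp_rot"],s["qpos"]);print(np.round(p["extrinsics"],3))
for q,z in(("tweezers",0),("wax_dish",0),("beaker",0),("picking_tray",0),("dissection_tray",0),("tweezers_rest",.027)):
    L=ctrl.landmark_of(p,q)
    print(q,[(round(l["conf"],2),np.round(l["centre"]).tolist(),np.round(at(p,l["centre"],z)[:2],4).tolist()) for l in L[:3]])
E
```

```text
3.6667 [0.56074693 0.2682729  0.29484563] [7.31835557e-01 6.81481192e-01 3.05221726e-04 9.04636377e-05] [2.83149613e-01 1.28122123e-01 1.64554029e+00 1.15426350e-04
 1.36730367e+00 3.54353207e-01]
[[ 0.998 -0.065 -0.022  0.566]
 [-0.069 -0.943 -0.326  0.352]
 [ 0.001  0.327 -0.945  0.438]
 [ 0.     0.     0.     1.   ]]
tweezers [(0.57, [118.0, 218.0], [0.4197, 0.3279])]
wax_dish [(0.74, [227.0, 230.0], [0.4096, 0.1684]), (0.5, [286.0, 252.0], [0.4278, 0.0628])]
beaker [(0.91, [286.0, 252.0], [0.4274, 0.0634]), (0.59, [213.0, 338.0], [0.5739, 0.1797])]
picking_tray [(0.93, [217.0, 338.0], [0.5731, 0.1732])]
dissection_tray [(0.73, [76.0, 317.0], [0.5567, 0.3704])]
tweezers_rest [(0.96, [206.0, 336.0], [0.5703, 0.2009])]
```

View pics/w1.png

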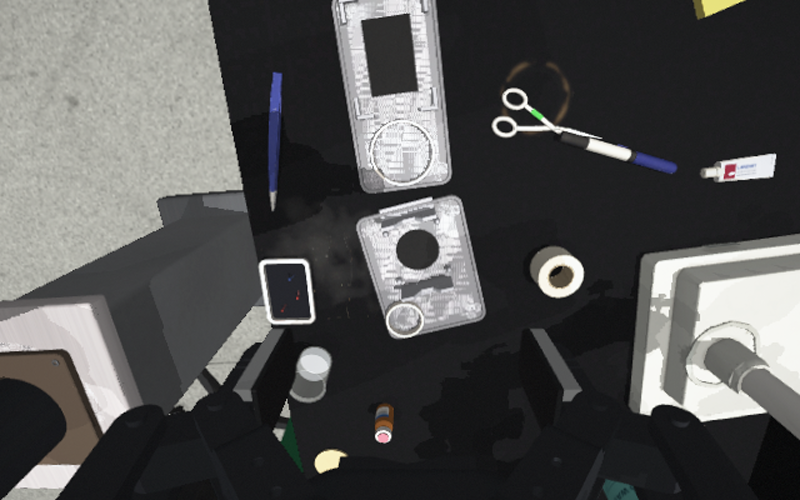

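The wrist view shows both trays clearly, with dish recess and ring for each, and the picking tray turned about 11°. I'll fit the poses.

```bash
cat >> h.py <<'E'
def rect(p,reg,z):
    c=max(cv2.findContours(reg.astype(np.uint8),cv2.RETR_EXTERNAL,cv2.CHAIN_APPROX_NONE)[0],key=cv2.contourArea)[:,0]
    W=np.array([at(p,(v,u),z)[:2] for u,v in c])
    (cx,cy),(w,h),a=cv2.minAreaRect((W*1000).astype(np.float32))
    if w>h: a+=90      # a: direction of short side -> make long-side normal
    return np.round([cx,cy,min(w,h),max(w,h),((a+90)%180)-90],1)  # last: direction of the short side, deg
E
python3 - <<'E'
from h import *
p=ctrl.read_camera("wrist")
R={q:ctrl.masks_of(p,q) for q in("picking_tray","dissection_tray","wax_dish","tweezers")}
for q,z in(("picking_tray",.005),("dissection_tray",.005),("wax_dish",.011),("tweezers",.005)):
    for m in R[q][:2]: print(q,round(m["conf"],2),m["extent"],rect(p,m["region"],z))
g=cv2.cvtColor(p["frame"],cv2.COLOR_RGB2GRAY)
d=(g<75).astype(np.uint8)
for c in cv2.findContours(d,cv2.RETR_CCOMP,cv2.CHAIN_APPROX_NONE)[0]:
    x,y,w,h=cv2.boundingRect(c)
    if 20<w<60 and 20<h<80 and 260<x<400 and y<300:
        m=np.zeros_like(d);cv2.drawContours(m,[c],-1,1,-1);print((x,y,w,h),rect(p,m,.005))
for rc,z in(((256,324),.016),((199.2,333.6),.005),((121.6,320),.014),((43,311),.005)): print(at(p,rc,z))
E
```

```text
picking_tray 0.65 [283.5, 156.8, 385.7, 269.4] [573.1 177.7 123.1 163.5  10.7]
dissection_tray 0.97 [263.7, 3.2, 358.7, 160.2] [555.5 368.4 102.2 190.5   3.1]
wax_dish 0.96 [206.0, 205.2, 252.5, 258.3] [412.3 162.9  58.9  84.6  -3.1]
tweezers 0.58 [213.4, 57.0, 223.0, 167.1] [424.3 331.6  12.  140.7 -10.1]
(317, 183, 33, 32) [568.3 203.   46.1  47.   -4.1]
(288, 10, 45, 66) [553.6 408.2  46.4  70.7   3.3]
[0.5491275  0.11757504 0.016     ]
[0.56906155 0.20229873 0.005     ]
[0.5580782  0.31313537 0.014     ]
[0.55401283 0.4087581  0.005     ]
```

{"method": "servo_tool", "body": {"increments": [[1, -3.25, -8, -2.4, 3], [1, -3.25, -8, -2.4, 3], [1, -3.25, -8, -2.4, 3], [1, -3.25, -8, -2.4, 3], [1, -3.25, -8, -2.4, 3], [1, -3.25, -8, -2.4, 3], [1, -3.25, -8, -2.4, 3], [1, -3.25, -8, -2.4, 3], [1, -3.25, -8, -2.4, 3], [1, -3.25, -8, -2.4, 3]]}}

```text
time: 5.05
eef_pos: [0.4292, -0.0557, 0.1972]
tcp_rot: [0.639, 0.769, -0.001, -0.001]
contact_force: [0.7, 0.1, -0.3]
opening: 1.0
```

```bash
cat >> h.py <<'E'
def yaw(s=None):
    from scipy.spatial.transform import Rotation as Ro
    y=Ro.from_quat((s or ctrl.get_state())["tcp_rot"]).as_matrix()[:,1]; return np.degrees(np.arctan2(y[1],y[0]))
def circ(p,reg,z):
    c=max(cv2.findContours(reg.astype(np.uint8),cv2.RETR_EXTERNAL,cv2.CHAIN_APPROX_NONE)[0],key=cv2.contourArea)[:,0]
    W=np.array([at(p,(v,u),z)[:2]*1000 for u,v in c],np.float32)
    e=cv2.fitEllipse(W); return np.round([*e[0],*e[1]],1)
E
python3 - <<'E'
from h import *
p=ctrl.read_camera("wrist");save(p,"w2.png");s=ctrl.get_state();print(s["eef_pos"],yaw(s),s["time"])
for q,z in(("petri",.016),("vial",0),("beaker",0),("timer",.019)):
    print(q,[(round(l["conf"],2),np.round(l["centre"]),np.round(at(p,l["centre"],0)[:2],4)) for l in ctrl.landmark_of(p,q)[:2]])
    print([(m["extent"],circ(p,m["region"],z),rect(p,m["region"],z)) for m in ctrl.masks_of(p,q)[:2]])
E
```

```text
[ 0.43042687 -0.05427817  0.19815464] 10.550082371184445 5.1
petri [(0.61, array([333., 420.]), array([ 0.5942, -0.25  ])), (0.55, array([221., 312.]), array([ 0.4241, -0.1173]))]
[([397.0, 318.7, 427.5, 347.3], array([ 576.5, -238.8,   39.2,   53.5]), array([ 575.2, -240. ,   37.7,   52.9,   34.1])), ([290.1, 197.2, 335.4, 244.3], array([ 426.1, -109.6,   51. ,   51.3]), array([ 426.3, -109.4,   50.8,   52. ,  -31.4]))]
vial [(0.73, array([155., 404.]), array([ 0.5085, -0.0224]))]
[([392.2, 148.4, 429.5, 178.1], array([518. , -29.9,  26.5,  41. ]), array([518.4, -29.9,  26.3,  39.9,  57.9]))]
beaker [(0.76, array([ 56., 348.]), array([0.4295, 0.0628]))]
[([324.5, 19.0, 380.3, 76.6], array([431.2,  69.6,  51.7,  53.1]), array([431.1,  69. ,  51.8,  53.3, -17.8]))]
timer [(0.73, array([300., 317.]), array([ 0.4497, -0.2236])), (0.63, array([ 58., 346.]), array([0.4278, 0.0609]))]
[([280.5, 270.4, 349.4, 329.6], array([ 443.4, -212.2,   72.1,   83.7]), array([ 443.2, -212.6,   65.4,   75. ,  -18.9]))]
```

View pics/w2.png

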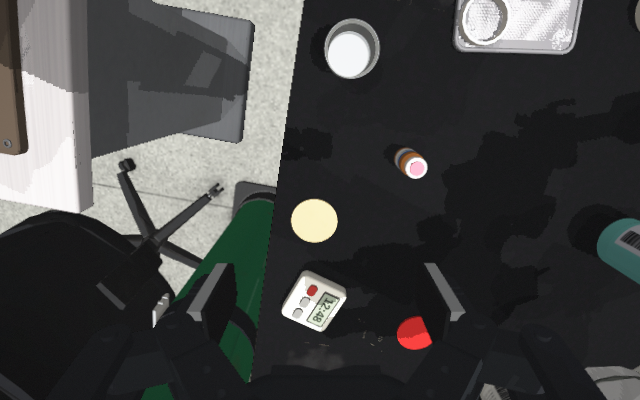

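The wrist view shows the petri at px (314,220), the timer at (314,300) well clear, the vial at (411,163) and the beaker at (350,50). I'll descend on the petri.

{"method": "servo_tool", "body": {"increments": [[1, -0.1, -1.5, -1, 0], [1, -0.1, -1.5, -2, 0], [1, -0.1, -1.5, -3, 0], [1, -0.1, -1.5, -4, 0], [1, -0.1, -1.5, -4.5, 0], [1, -0.1, -1.5, -4.85, 0], [1, -0.1, -1.5, -4.85, 0], [1, -0.1, -1.5, -4.85, 0], [1, -0.1, -1.5, -4.85, 0], [1, -0.1, -1.5, -4.85, 0]]}}

```text
time: 6.33
eef_pos: [0.4298, -0.1126, 0.0072]
tcp_rot: [0.636, 0.771, 0.001, 0.002]
contact_force: [0.9, 0.6, 0.3]
opening: 1.001
```

```bash
python3 - <<'E'
from h import *
p=ctrl.read_camera("wrist");save(p,"w3.png");s=ctrl.get_state();print(s["eef_pos"],yaw(s),s["time"],s["contact_force"])
print(px(p,[s["eef_pos"]]), [(m["extent"],circ(p,m["region"],.016)) for m in ctrl.masks_of(p,"petri")[:2]])
E
```

```text
[ 0.42970247 -0.11260939  0.00714389] 10.954337761542375 6.3833 [ 0.29212918 -0.23434022 -0.00912076]
[[325.12955189 263.970721  ]] [([264.4, 215.3, 368.8, 308.1], array([ 425.1, -107.2,   48.3,   49.2]))]
```

View pics/w3.png

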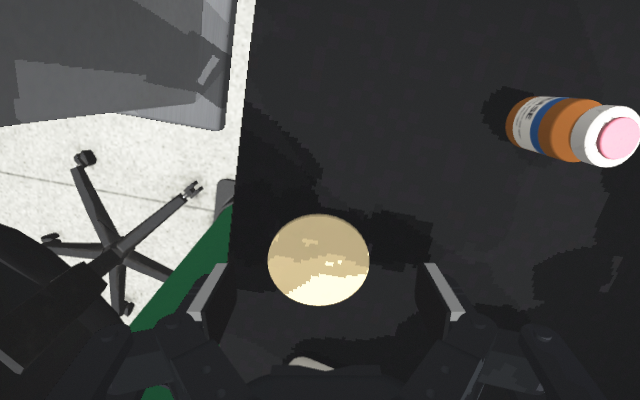

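The dish is centred between the open fingers (px 318,260; finger gap centre 326). I'll go a little lower and close.

{"method": "servo_tool", "body": {"increments": [[1, -0.1, 0.05, -0.1, 0], [1, -0.1, 0.05, -0.18, 0], [1, -0.1, 0.05, -0.18, 0], [0.5, -0.1, 0.05, -0.18, 0], [0.5, -0.1, 0.05, -0.18, 0], [0.5, -0.1, 0.05, -0.18, 0], [0.5, -0.1, 0.05, -0.18, 0], [0.5, -0.1, 0.05, -0.18, 0], [0.5, -0.1, 0.05, -0.18, 0], [0.5, -0.1, 0.05, -0.18, 0]], "grip_force": 30}}

```text
time: 7.27
eef_pos: [0.4257, -0.1107, 0.0001]
tcp_rot: [0.636, 0.771, 0.001, 0.002]
contact_force: [-1.6, 0.1, 5.6]
opening: 0.689
```

{"method": "servo_tool", "body": {"increments": [[0.4, 0, 0, 0, 0], [0.4, 0, 0, 0, 0], [0.4, 0, 0, 0.3, 0], [0.4, 0, 0, 1, 0], [0.4, 0, 0, 1.5, 0], [0.4, 0, 0, 2, 0], [0.4, 0, 0, 2.5, 0], [0.4, 0, 0, 3, 0], [0.4, 0, 0, 3, 0], [0.4, 0, 0, 3, 0]]}}

```text
time: 8.1
eef_pos: [0.4262, -0.111, 0.1205]
tcp_rot: [0.636, 0.771, 0.001, 0.004]
contact_force: [0.3, 0.3, -0.4]
opening: 0.69
```

```bash
python3 - <<'E'
from h import *
p=ctrl.read_camera("wrist");save(p,"w4.png",(150,400,100,560));s=ctrl.get_state();print(s["eef_pos"],yaw(s),s["time"],s["opening"],s["contact_force"])
E
```

```text
[ 0.42532137 -0.11049351  0.11929821] 10.944278315212037 8.15 0.6881226167388187 [-0.94046263  0.81917616 -0.53451169]
```

View pics/w4.png

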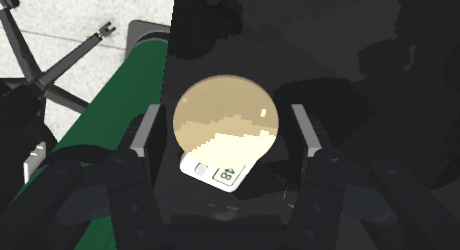

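The dish is held, since it rose with the jaws while the timer stayed behind.

{"method": "servo_tool", "body": {"increments": [[0.4, 3.6, 7.8, 0, 0], [0.4, 3.6, 7.8, 0, 0], [0.4, 3.6, 7.8, 0, 0], [0.4, 3.6, 7.8, 0, 0], [0.4, 3.6, 7.8, 0, 0], [0.4, 3.6, 7.8, 0, 0], [0.4, 3.6, 7.8, 0, 0], [0.4, 3.6, 7.8, 0, 0], [0.4, 3.6, 7.8, 0, 0], [0.4, 3.6, 7.8, 0, 0]]}}

```text
time: 8.98
eef_pos: [0.5688, 0.2039, 0.1167]
tcp_rot: [0.635, 0.773, -0.0, 0.001]
contact_force: [-0.9, -1.4, -1.2]
opening: 0.691
```

```bash
python3 - <<'E'
from h import *
p=ctrl.read_camera("wrist");save(p,"w5.png");s=ctrl.get_state();print(s["eef_pos"],yaw(s),s["time"],s["opening"])
print([(m["extent"],circ(p,m["region"],s["eef_pos"][2]+.015)) for m in ctrl.masks_of(p,"petri")[:1]],px(p,[s["eef_pos"]]))
E
```

```text
[0.56810031 0.20210293 0.11666944] 11.079943268220012 9.0333 0.6881610066767779
[([273.8, 223.4, 379.4, 322.1], array([568.2, 207.2,  48.2,  49.2]))] [[323.41369932 266.76684569]]
```

View pics/w5.png

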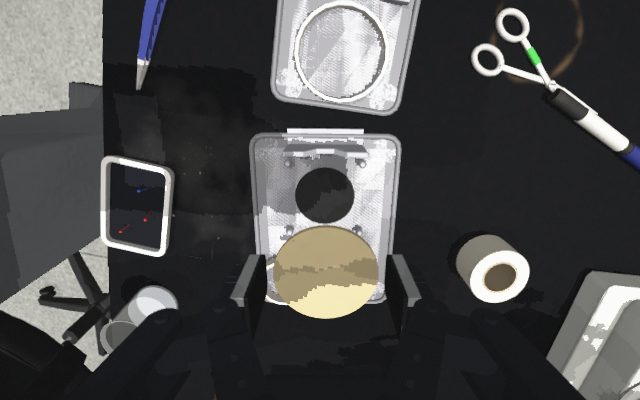

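```bash
python3 - <<'E'
from h import *
p=ctrl.read_camera("wrist");s=ctrl.get_state();print(s["eef_pos"],p["extrinsics"][:3,3])
m=ctrl.masks_of(p,"petri")[0]["region"]
for z in(.11,.12,.13): print(z,circ(p,m,z))
print(at(p,(195,325),.005),at(p,(196.5,325.5),.015), at(p,(51,339),.014))
print([at(p,rc,.01).round(4) for rc in((163,290),(163,362),(230,290),(230,360))])
E
```

```text
[0.5679294  0.20039486 0.11739403] [0.55163203 0.28390924 0.25944639]
0.11 [569.9 190.7  56.7  57.7]
0.12 [568.7 196.9  52.9  53.9]
0.13 [567.5 203.2  49.1  50. ]
[0.56755614 0.20098484 0.005     ] [0.56757348 0.20306581 0.015     ] [0.55607829 0.31128882 0.014     ]
[array([0.5347, 0.2236, 0.01  ]), array([0.5911, 0.2347, 0.01  ]), array([0.5438, 0.1658, 0.01  ]), array([0.6028, 0.1773, 0.01  ])]
```

{"method": "servo_tool", "body": {"increments": [[0.4, 0, 0.03, -0.6, 0], [0.4, 0, 0.03, -1.2, 0], [0.4, 0, 0.03, -1.8, 0], [0.4, 0, 0.03, -2.2, 0], [0.4, 0, 0.03, -2.5, 0], [0.4, 0, 0.03, -2.65, 0], [0.4, 0, 0.03, -2.78, 0], [0.4, 0, 0.03, -2.78, 0], [0.4, 0, 0.03, -2.78, 0], [0.4, 0, 0.03, -2.78, 0]]}}

```text
time: 10.02
eef_pos: [0.5692, 0.2014, 0.008]
tcp_rot: [0.637, 0.771, 0.001, 0.002]
contact_force: [0.6, 0.7, 0.4]
opening: 0.691
```

{"method": "servo_tool", "body": {"increments": [[0.4, 0, 0, -0.05, 0], [0.4, 0, 0, -0.05, 0], [0.8, 0, 0, -0.05, 0], [1, 0, 0, -0.05, 0], [1, 0, 0, -0.05, 0], [1, 0, 0, 0.3, 0], [1, 0, 0, 1, 0], [1, 0, 0, 2, 0], [1, 0, 0, 3, 0], [1, 0, 0, 3, 0]]}}

```text
time: 10.85
eef_pos: [0.5751, 0.2026, 0.1393]
tcp_rot: [0.637, 0.771, 0.007, 0.008]
contact_force: [1.6, 0.1, 2.0]
opening: 0.998
```

{"method": "servo_tool", "body": {"increments": [[1, -1.5, 2, 1, -4], [1, -3, 4, 1, -4.2], [1, -3.6, 4.2, 1, -4.2], [1, -3.6, 4.2, 1, -4.2], [1, -3.6, 4.2, 1, -4.2], [1, -3.6, 4.2, 1, -4.2], [1, -3.6, 4.2, 1, -4.2], [1, -3.6, 4.2, 1, -4.2], [1, -3.6, 4.2, 1, -4.2], [1, -3.6, 4.2, 1, -4.2]]}}

```text
time: 11.68
eef_pos: [0.4318, 0.3697, 0.1793]
tcp_rot: [0.767, 0.641, 0.006, 0.009]
contact_force: [0.4, 1.0, -0.4]
opening: 1.004
```

```bash
python3 - <<'E'
from h import *
p=ctrl.read_camera("wrist");save(p,"w6.png");s=ctrl.get_state();print(s["eef_pos"],yaw(s),s["time"],s["opening"])
print([(m["extent"],circ(p,m["region"],.021)) for m in ctrl.masks_of(p,"petri")[:2]])
for m in ctrl.masks_of(p,"tweezers")[:2]: print(m["conf"],m["extent"],rect(p,m["region"],.006))
print([(l["conf"],l["centre"],at(p,l["centre"],0)) for l in ctrl.landmark_of(p,"tweezers")])
f=p["frame"].astype(int);b=(f[:,:,2]>f[:,:,0]+40)
b[:, :100]=0;print(rect(p,b,.008))
E
```

```text
[0.43183009 0.36954638 0.17908733] -10.218004171298963 11.7333 1.002533878563019
[([452.0, 277.3, 483.9, 309.7], array([576.5, 213.5,  23.4,  51.3]))]
0.62 [316.1, 141.5, 328.0, 267.8] [425.2 334.1  11.3 138.1 -10.6]
[(0.65, [208.5, 318.4], array([0.42184701, 0.333122  , 0.        ]))]
[426.  343.6   9.9 121.8 -11.5]
```

View pics/w6.png

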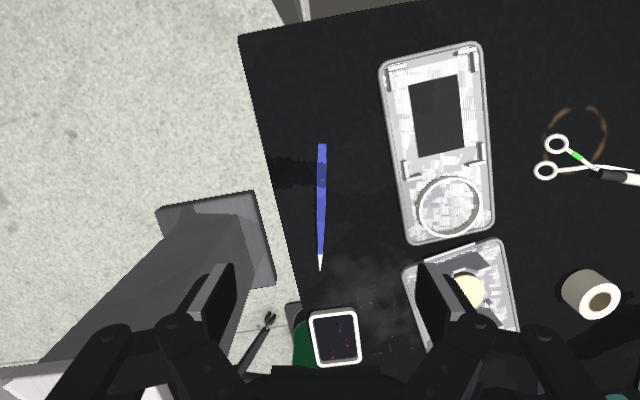

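The petri sits in its place, seen partly at (468,293). The tweezers are at (322,205), pointing toward -y with yaw about -11°.

{"method": "servo_tool", "body": {"increments": [[0.5, -0.17, -0.73, -1, -0.15], [0.5, -0.17, -0.73, -2, -0.15], [0.5, -0.17, -0.73, -3, -0.15], [0.5, -0.17, -0.73, -3.7, -0.15], [0.5, -0.17, -0.73, -4.1, -0.15], [0.5, -0.17, -0.73, -4.3, -0.15], [0.5, -0.17, -0.73, -4.37, -0.15], [0.5, -0.17, -0.73, -4.37, -0.15], [0.5, -0.17, -0.73, -4.37, -0.15], [0.5, -0.17, -0.73, -4.37, -0.15]]}}

```text
time: 12.72
eef_pos: [0.4264, 0.3413, 0.0062]
tcp_rot: [0.771, 0.636, 0.007, 0.01]
contact_force: [0.3, -0.8, 0.0]
opening: 0.501
```

```bash
python3 - <<'E'
from h import *
p=ctrl.read_camera("wrist");s=ctrl.get_state();print(s["eef_pos"],yaw(s),s["time"],s["opening"])
f=p["frame"].astype(int);b=(f[:,:,2]>f[:,:,0]+40)&(f[:,:,2]>70)
b[:, :100]=0;print(rect(p,b,.008),px(p,[s["eef_pos"]]))
E
```

```text
[0.42623802 0.34127231 0.00602143] -10.963619629638286 12.7667 0.502517287974298
[426.3 342.8   9.7 122.8 -10.4] [[324.73674213 264.0789367 ]]
```

{"method": "servo_tool", "body": {"increments": [[0.5, 0, 0, -0.06, 0], [0.5, 0, 0, -0.06, 0], [0.1, 0, 0, -0.06, 0], [0.0, 0, 0, -0.06, 0], [0.0, 0, 0, -0.06, 0], [0.0, 0, 0, -0.06, 0], [0.0, 0, 0, -0.06, 0], [0.0, 0, 0, -0.06, 0], [0.0, 0, 0, -0.06, 0], [0.0, 0, 0, -0.06, 0]], "grip_force": 30}}

```text
time: 13.6
eef_pos: [0.4262, 0.3413, 0.0038]
tcp_rot: [0.771, 0.636, 0.007, 0.01]
contact_force: [-1.8, -0.4, 2.4]
opening: 0.091
```

{"method": "servo_tool", "body": {"increments": [[0, 0, 0, 0.4, 0], [0, 0, 0, 1, 0], [0, 0, 0, 1.6, 0], [0, 0, 0, 2.2, 0], [0, 0, 0, 2.8, 0], [0, 0, 0, 3, 0], [0, 0, 0, 3, 0], [0, 0, 0, 3, 0], [0, 0, 0, 3, 0], [0, 0, 0, 3, 0]]}}

```text
time: 14.43
eef_pos: [0.425, 0.3406, 0.1215]
tcp_rot: [0.771, 0.636, 0.005, 0.009]
contact_force: [0.3, -0.7, -0.2]
opening: 0.091
```

{"method": "servo_tool", "body": {"increments": [[0, 3.6, -3.5, 0, 4.4], [0, 3.6, -3.5, 0, 4.4], [0, 3.6, -3.5, 0, 4.4], [0, 3.6, -3.5, 0, 4.4], [0, 3.6, -3.5, 0, 4.4], [0, 3.6, -3.5, 0, 4.4], [0, 3.6, -3.5, 0, 4.4], [0, 3.6, -3.5, 0, 4.4], [0, 3.6, -3.5, 0, 4.4], [0, 3.6, -3.5, 0, 4.4]]}}

```text
time: 15.27
eef_pos: [0.5676, 0.2017, 0.1208]
tcp_rot: [0.635, 0.772, 0.006, 0.007]
contact_force: [-0.5, -0.7, 0.4]
opening: 0.093
```

```bash
python3 - <<'E'
from h import *
p=ctrl.read_camera("wrist");save(p,"w7.png",s=1.25);s=ctrl.get_state();print(s["eef_pos"],yaw(s),s["time"],s["opening"],s["tcp_rot"])
f=p["frame"].astype(int);b=(f[:,:,2]>f[:,:,0]+40)&(f[:,:,2]>70)
b[:, :100]=0;print(rect(p,b,s["eef_pos"][2]+.004),px(p,[s["eef_pos"]]))
print([(m["extent"],circ(p,m["region"],.021)) for m in ctrl.masks_of(p,"petri")[:2]])
print([(l["conf"],l["centre"],at(p,l["centre"],.027)) for l in ctrl.landmark_of(p,"tweezers_rest")])
E
```

```text
[0.56785275 0.20177583 0.12109661] 11.147291023086785 15.3167 0.0923940548556786 [0.63506716 0.77239072 0.00655203 0.0077037 ]
[567.3 203.2   9.3 122.6  10.7] [[325.76375253 264.4013879 ]]
[([290.9, 171.6, 357.1, 228.6], array([554. , 198.7,  18.2,  49.8]))]
[]
```

View pics/w7.png

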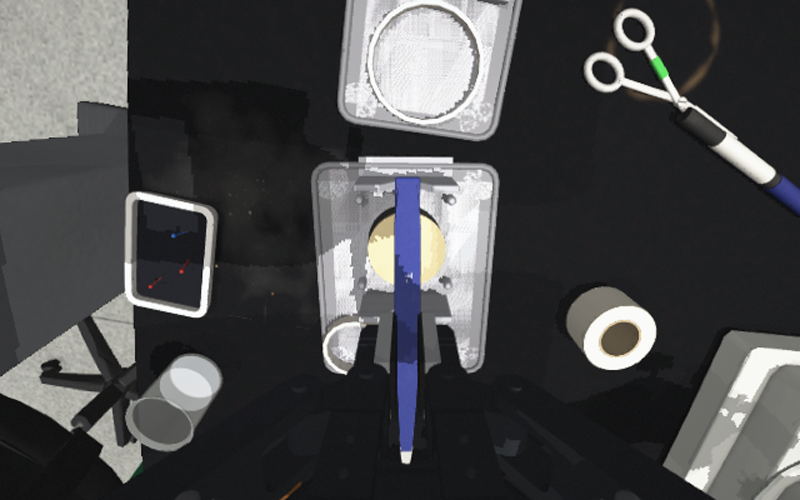

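```bash
python3 - <<'E'
from h import *
p=ctrl.read_camera("wrist");s=ctrl.get_state()
import math
f=p["frame"];save(p,"w7b.png",(110,270,240,410),4)
for z in(.039,):
  for rc in((128,324.6),(234,324)): 
    P=at(p,rc,z);e=P-np.array([.568,.2015,0]);t=math.radians(10.9)
    print(P,"tray frame rel petri:",e[0]*math.cos(t)+e[1]*math.sin(t),-e[0]*math.sin(t)+e[1]*math.cos(t))
E
```

```text
[0.5579804  0.25951342 0.039     ] tray frame rel petri: 0.001131243854259197 0.058861438400031656
[0.57325252 0.17993344 0.039     ] tray frame rel petri: 0.0010796233650458772 -0.022170696524709103
```

View pics/w7b.png

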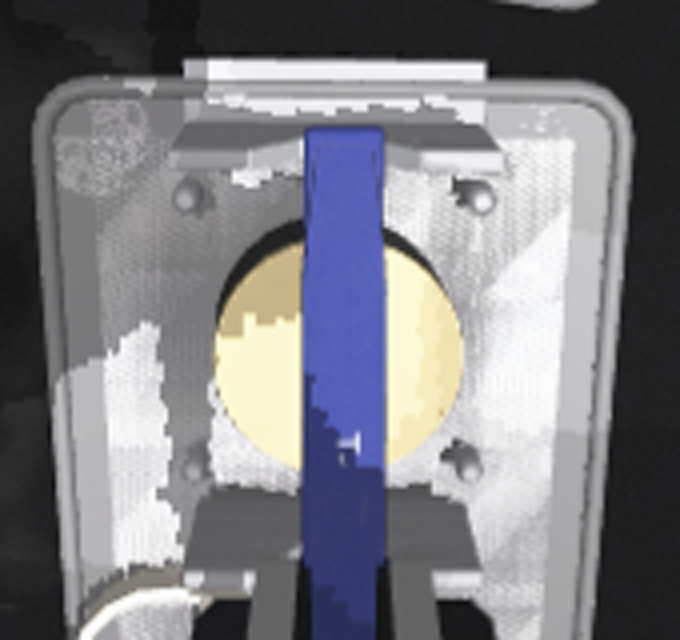

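{"method": "servo_tool", "body": {"increments": [[0, 0.02, 0, -0.6, 0], [0, 0.02, 0, -1.1, 0], [0, 0.02, 0, -1.5, 0], [0, 0.02, 0, -1.8, 0], [0, 0.02, 0, -2, 0], [0, 0.02, 0, -2.1, 0], [0, 0.02, 0, -2.15, 0], [0, 0.02, 0, -2.2, 0], [0, 0.02, 0, -2.2, 0], [0, 0.02, 0, -2.2, 0]]}}

```text
time: 16.3
eef_pos: [0.5699, 0.2016, 0.0344]
tcp_rot: [0.635, 0.772, 0.007, 0.009]
contact_force: [0.7, 0.4, -0.2]
opening: 0.091
```

{"method": "servo_tool", "body": {"increments": [[0, -0.03, 0, -0.04, 0], [0, -0.03, 0, -0.08, 0], [0, -0.03, 0, -0.08, 0], [0.2, -0.03, 0, -0.08, 0], [0.4, -0.03, 0, -0.08, 0], [0.4, -0.03, 0, -0.08, 0], [0.4, -0.03, 0, 0.4, 0], [0.5, -0.03, 0, 1, 0], [0.5, -0.03, 0, 2, 0], [0.5, -0.03, 0, 3, 0]]}}

```text
time: 17.13
eef_pos: [0.5674, 0.2013, 0.1541]
tcp_rot: [0.635, 0.772, 0.006, 0.007]
contact_force: [0.8, 1.0, -1.0]
opening: 0.499
```

{"method": "servo_tool", "body": {"increments": [[1, -0.5, 1, 0, -1], [1, -0.5, 1.5, 0.5, -1], [1, -0.5, 1.5, 0.5, -1], [1, -0.5, 1.5, 0.5, -1], [1, -0.5, 1.5, 0.5, -1], [1, -0.5, 1.5, 0.5, -1], [1, -0.5, 1.5, 0.5, -1], [1, -0.5, 1.5, 0.5, -1], [1, -0.5, 1.5, 0.5, -1], [1, -0.5, 1.5, 0.5, -1]]}}

```text
time: 17.97
eef_pos: [0.5474, 0.2608, 0.1737]
tcp_rot: [0.669, 0.744, 0.005, 0.007]
contact_force: [-0.5, 0.1, 0.1]
opening: 0.999
```

```bash
python3 - <<'E'
from h import *
p=ctrl.read_camera("wrist");save(p,"w8.png",s=1.25);s=ctrl.get_state();print(s["eef_pos"],yaw(s),s["time"],s["opening"],s["tcp_rot"])
f=p["frame"].astype(int);b=(f[:,:,2]>f[:,:,0]+40)&(f[:,:,2]>70)
b[:, :100]=0;b[:,430:]=0;b[:100]=0;print(rect(p,b,.036))
m=ctrl.masks_of(p,"wax_dish");print([(a["conf"],a["extent"],rect(p,a["region"],.011)) for a in m])
E
```

```text
[0.54741066 0.26098104 0.17384499] 6.087164185817887 18.0167 1.0013136958656854 [0.66854922 0.74361083 0.00546985 0.00741287]
[567.8 203.8   9.6 123.4  10.6]
[(0.92, [158.8, 214.1, 219.1, 285.3], array([412.4, 164.5,  60. ,  86.8,  -4. ]))]
```

View pics/w8.png

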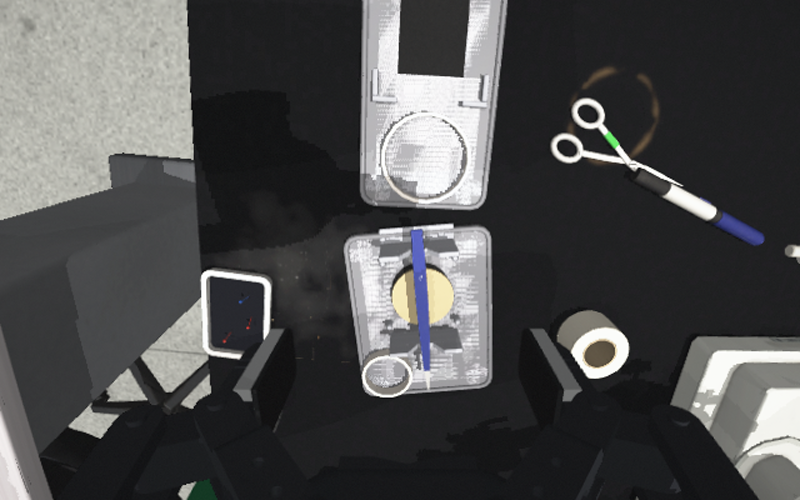

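The tweezers lie in both notches across the dish (px 420,300), with yaw 10.6 against the tray's 10.8. Next is the vial, with the jaw turned along tray y.

{"method": "servo_tool", "body": {"increments": [[0.8, -2.2, -7.1, 0, 19], [0.8, -2.2, -7.1, 0, 19], [0.8, -2.2, -7.1, 0, 19], [0.8, -2.2, -7.1, 0, 19], [0.8, -2.2, -7.1, 0, 19], [0.8, -2.2, -7.1, 0, 19], [0.8, -2.2, -7.1, 0, 19], [0.8, -2.2, -7.1, 0, 19], [0.8, -2.2, -7.1, 0, 19], [0.8, -2.2, -7.1, 0, 19]]}}

```text
time: 18.9
eef_pos: [0.459, -0.0249, 0.1742]
tcp_rot: [0.155, 0.988, 0.009, 0.004]
contact_force: [-1.0, -0.3, -0.4]
opening: 0.798
```

{"method": "servo_tool", "body": {"increments": [[0.8, 0, 0, 0, 5], [0.8, 0, 0, 0, 5], [0.8, 0, 0, 0, 5], [0.8, 0, 0, 0, 5], [0.8, 0, 0, 0, 5], [0.8, 0, 0, 0, 5], [0.8, 0, 0, 0, 5], [0.8, 0, 0, 0, 5], [0.8, 0, 0, 0, 5], [0.8, 0, 0, 0, 5]]}}

```text
time: 19.73
eef_pos: [0.459, -0.0249, 0.1742]
tcp_rot: [-0.063, 0.998, 0.009, 0.002]
contact_force: [-0.2, -0.5, 0.2]
opening: 0.8
```

```bash
python3 - <<'E'
from h import *
p=ctrl.read_camera("wrist");save(p,"w9.png");s=ctrl.get_state();print(s["eef_pos"],yaw(s),s["time"],s["opening"],s["tcp_rot"],s["qpos"],p["extrinsics"][:3,3])
print([(l["conf"],l["centre"],at(p,l["centre"],0)) for l in ctrl.landmark_of(p,"vial")])
f=p["frame"].astype(int);r,g,b=f[...,0],f[...,1],f[...,2]
m=(r>190)&(g>120)&(g<200)&(b>150)&(r>g+40)
y,x=np.nonzero(m);print(len(x),y.mean(),x.mean(),at(p,(y.mean(),x.mean()),.051))
E
```

```text
[ 0.45900424 -0.0248666   0.17423895] 97.20581892172078 19.7833 0.7992087848199999 [-0.06281856  0.99798216  0.0090928   0.00166081] [-0.28556951 -0.14674777  2.14297522  0.01998258  1.14852722 -1.99030964] [ 0.37494846 -0.03828518  0.31658222]
[(0.81, [221.0, 316.6], array([ 0.50929874, -0.02519088,  0.        ]))]
136 240.27941176470588 312.49264705882354 [ 0.50733022 -0.02878985  0.051     ]
```

View pics/w9.png

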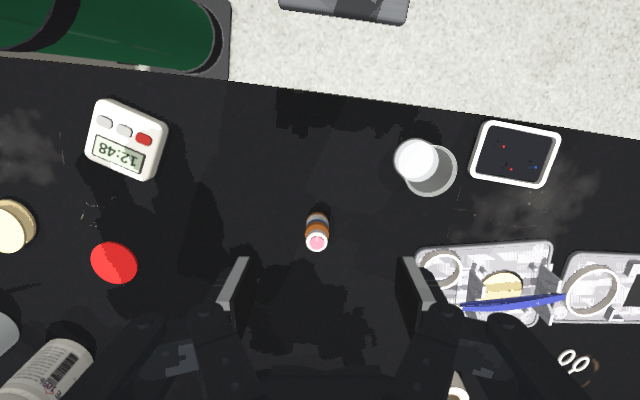

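The vial is at px (317,230), standing between the jaws' line. I'll go over it and down in stages.

{"method": "servo_tool", "body": {"increments": [[0.8, 1, 0, 0, 0.7], [0.8, 1.25, 0, -0.5, 0.7], [0.8, 1.25, 0, -1.2, 0.7], [0.8, 1.25, 0, -1.9, 0.7], [0.8, 1.25, 0, -2.4, 0.7], [0.8, 1.25, 0, -2.5, 0.7], [0.8, 1.25, 0, -2.5, 0.7], [0.8, 1.25, 0, -2.5, 0.7], [0.8, 1.25, 0, -2.5, 0.7], [0.8, 1.25, 0, -2.5, 0.7]]}}

```text
time: 20.67
eef_pos: [0.5104, -0.0252, 0.0762]
tcp_rot: [-0.093, 0.996, 0.009, 0.003]
contact_force: [-0.3, 0.0, 0.8]
opening: 0.799
```

```bash
python3 - <<'E'
from h import *
p=ctrl.read_camera("wrist");s=ctrl.get_state();print(s["eef_pos"],yaw(s),s["time"],s["tcp_rot"])
print([(l["conf"],l["centre"],at(p,l["centre"],0)) for l in ctrl.landmark_of(p,"vial")])
f=p["frame"].astype(int);r,g,b=f[...,0],f[...,1],f[...,2]
m=(r>190)&(g>120)&(g<200)&(b>150)&(r>g+40)
y,x=np.nonzero(m);print(len(x),y.mean(),x.mean(),at(p,(y.mean(),x.mean()),.051))
E
```

```text
[ 0.51020143 -0.02516186  0.07600654] 100.71428436867062 20.7167 [-0.09332907  0.99559415  0.00855824  0.0029537 ]
[(0.78, [206.5, 323.9], array([ 5.07296322e-01, -2.59401145e-02, -2.77555756e-17]))]
365 240.07945205479453 325.05479452054794 [ 0.50894746 -0.02551173  0.051     ]
```

{"method": "servo_tool", "body": {"increments": [[0.8, -0.02, 0, -0.4, 0], [0.8, -0.02, 0, -0.8, 0], [0.8, -0.02, 0, -1.2, 0], [0.8, -0.02, 0, -1.48, 0], [0.8, -0.02, 0, -1.48, 0], [0.8, -0.02, 0, -1.48, 0], [0.4, -0.02, 0, -1.48, 0], [0.2, -0.02, 0, -1.48, 0], [0.1, -0.02, 0, -1.48, 0], [0.1, -0.02, 0, -1.48, 0]], "grip_force": 25}}

```text
time: 21.6
eef_pos: [0.5099, -0.0253, 0.0174]
tcp_rot: [-0.093, 0.996, 0.008, 0.004]
contact_force: [0.2, -0.5, 3.0]
opening: 0.269
```

{"method": "servo_tool", "body": {"increments": [[0.1, 0, 0, 0, 0], [0.1, 0, 0, 0, 0], [0.1, 0, 0, 0.3, 0], [0.1, 0, 0, 0.8, 0], [0.1, 0, 0, 1.4, 0], [0.1, 0, 0, 2, 0], [0.1, 0, 0, 2.2, 0], [0.1, 0, 0, 2.2, 0], [0.1, 0, 0, 2.2, 0], [0.1, 0, 0, 2.2, 0]]}}

```text
time: 22.43
eef_pos: [0.5087, -0.025, 0.104]
tcp_rot: [-0.093, 0.996, 0.009, 0.002]
contact_force: [-0.4, 0.1, -0.9]
opening: 0.269
```

{"method": "servo_tool", "body": {"increments": [[0.1, 1, 3.55, 0, 0], [0.1, 1, 3.55, 0, 0], [0.1, 1, 3.55, 0, 0], [0.1, 1, 3.55, 0, 0], [0.1, 1, 3.55, 0, 0], [0.1, 1, 3.55, 0, 0], [0.1, 1, 3.55, 0, 0], [0.1, 1, 3.55, 0, 0], [0.1, 1, 3.55, 0, 0], [0.1, 1, 3.55, 0, 0]]}}

```text
time: 23.27
eef_pos: [0.5485, 0.116, 0.1037]
tcp_rot: [-0.093, 0.996, 0.009, 0.002]
contact_force: [-0.8, -0.4, 0.3]
opening: 0.266
```

```bash
python3 - <<'E'
from h import *
p=ctrl.read_camera("wrist");save(p,"w10.png",s=1.25);s=ctrl.get_state();print(s["eef_pos"],yaw(s),s["time"],s["tcp_rot"])
print("cup px", px(p,[[.5485,.117,.016],[.5485,.117,.005]]))
E
```

```text
[0.54864488 0.11610645 0.10391747] 100.62979827887206 23.3167 [-0.09260037  0.99566221  0.00878739  0.00217366]
cup px [[325.14974722 205.45422251]
 [324.93853354 200.68600324]]
```

View pics/w10.png

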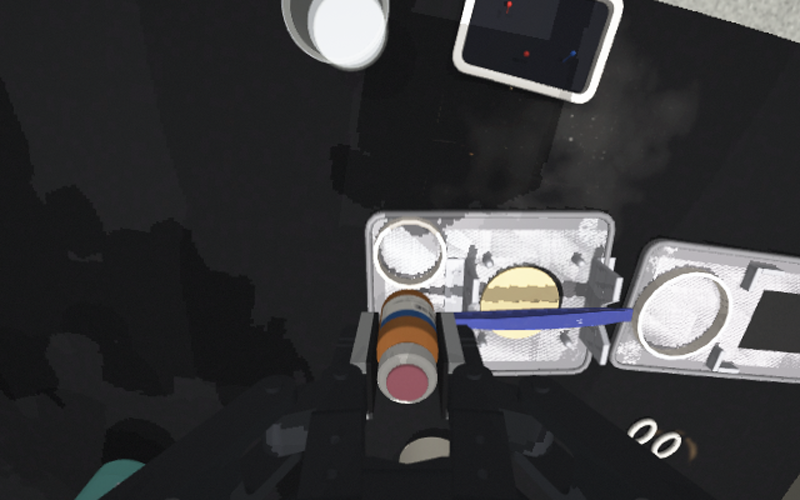

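The vial is held upright and the cup rim centre is seen at (411,252), about 2 mm off the prediction. I'll correct for that and lower.

{"method": "servo_tool", "body": {"increments": [[0.1, -0.02, 0.05, -0.5, 0], [0.1, -0.02, 0.05, -1, 0], [0.1, -0.02, 0.05, -1.4, 0], [0.1, -0.02, 0.05, -1.7, 0], [0.1, -0.02, 0.05, -1.9, 0], [0.1, -0.02, 0.05, -1.97, 0], [0.1, -0.02, 0.05, -2.02, 0], [0.1, -0.02, 0.05, -2.02, 0], [0.1, -0.02, 0.05, -2.02, 0], [0.1, -0.02, 0.05, -2.02, 0]]}}

```text
time: 24.15
eef_pos: [0.5487, 0.1181, 0.0241]
tcp_rot: [-0.093, 0.996, 0.009, 0.003]
contact_force: [0.3, 0.4, -0.3]
opening: 0.265
```

{"method": "servo_tool", "body": {"increments": [[0.1, -0.02, 0, -0.04, 0], [0.1, -0.02, 0, -0.05, 0], [0.1, -0.02, 0, -0.05, 0], [0.1, -0.02, 0, -0.05, 0], [0.3, -0.02, 0, -0.05, 0], [0.4, -0.02, 0, -0.05, 0], [0.43, -0.02, 0, -0.05, 0], [0.43, -0.02, 0, -0.05, 0], [0.43, -0.02, 0, 0.4, 0], [0.43, -0.02, 0, 1, 0]]}}

```text
time: 24.98
eef_pos: [0.5454, 0.118, 0.0619]
tcp_rot: [-0.093, 0.996, 0.009, -0.0]
contact_force: [1.5, 0.5, 0.7]
opening: 0.428
```

{"method": "servo_tool", "body": {"increments": [[0.43, 0, 0, 0.6, 0], [0.43, 0, 0, 1.3, 0], [1, 0, 0, 2, 0], [1, -1, 1, 2.5, -4], [1, -2, 1.5, 2.7, -8], [1, -3.3, 2.5, 2.7, -12], [1, -3.3, 2.5, 2.7, -16], [1, -3.3, 2.5, 2.7, -20], [1, -3.3, 2.5, 2.7, -21], [1, -3.3, 2.5, 2.7, -21]]}}

```text
time: 25.82
eef_pos: [0.4124, 0.2187, 0.17]
tcp_rot: [0.336, 0.942, 0.008, 0.004]
contact_force: [0.7, 0.6, -0.0]
opening: 1.002
```

{"method": "servo_tool", "body": {"increments": [[1, 0, 0, 0, -8], [1, 0, 0, 0, -8], [1, 0, 0, 0, -8], [1, 0, 0, 0, -8], [1, 0, 0, 0, -8], [1, 0, 0, 0, -8], [1, 0, 0, 0, -8], [1, 0, 0, 0, -8], [1, 0, 0, 0, -8], [1, 0, 0, 0, -8]]}}

```text
time: 26.65
eef_pos: [0.4124, 0.2187, 0.17]
tcp_rot: [0.637, 0.771, 0.006, 0.007]
contact_force: [0.0, -0.1, -1.2]
opening: 1.0
```

```bash
python3 - <<'E'
from h import *
p=ctrl.read_camera("wrist");save(p,"w11.png",s=1.25);s=ctrl.get_state();print(s["eef_pos"],yaw(s),s["time"],s["tcp_rot"])
m=ctrl.masks_of(p,"wax_dish");print([(a["conf"],a["extent"],rect(p,a["region"],.011)) for a in m])
print([(l["conf"],at(p,l["centre"],0)) for l in ctrl.landmark_of(p,"vial")])
E
```

```text
[0.41241709 0.21865404 0.17000739] 10.81875685638254 26.7 [0.63727786 0.77057972 0.00640697 0.00654032]
[(0.77, [275.5, 186.6, 349.7, 268.1], array([411.3, 163.6,  59.7,  84.8,  -2.8]))]
[]
```

View pics/w11.png

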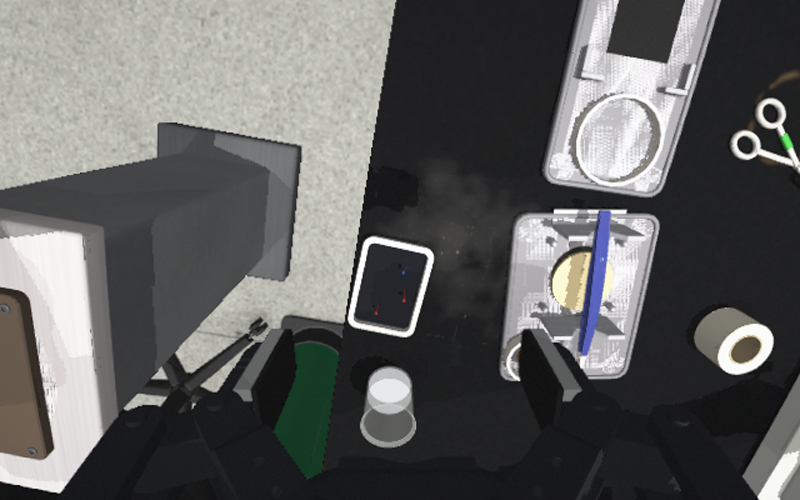

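The picking tray is fine as far as it shows, with the vial hidden behind a finger. The wax dish is at (390,286), matching the numeric fit of (0.4113, 0.1636) and yaw -3.

{"method": "servo_tool", "body": {"increments": [[1, 0, -1, -0.5, -1.4], [1, 0, -1.37, -1.3, -2.75], [1, 0, -1.37, -2.2, -2.75], [1, 0, -1.37, -3, -2.75], [1, 0, -1.37, -3.6, -2.75], [1, 0, -1.37, -4, -2.75], [1, 0, -1.37, -4.1, -2.75], [1, 0, -1.37, -4.1, -2.75], [1, 0, -1.37, -4.1, -2.75], [1, 0, -1.37, -4.1, -2.75]]}}

```text
time: 27.63
eef_pos: [0.4139, 0.1642, 0.0075]
tcp_rot: [0.725, 0.689, 0.007, 0.008]
contact_force: [0.5, -0.6, 0.6]
opening: 0.998
```

```bash
python3 - <<'E'
from h import *
p=ctrl.read_camera("wrist");save(p,"w12.png",s=1.25);s=ctrl.get_state();print(s["eef_pos"],yaw(s),s["time"],s["tcp_rot"])
m=ctrl.masks_of(p,"wax_dish");print([(a["conf"],a["extent"],rect(p,a["region"],.011)) for a in m])
E
```

```text
[0.41390624 0.16417377 0.00759389] -2.939489988034875 27.6833 [0.72497298 0.68869264 0.0069893  0.00823252]
[(0.82, [255.8, 187.0, 382.5, 334.5], array([411.2, 163.6,  58.6,  84.4,  -2.5])), (0.6, [506.7, 55.4, 639.4, 335.0], array([540.1, 172.6,  75.7, 162.4,  16.5]))]
```

{"method": "servo_tool", "body": {"increments": [[1, -0.06, 0, -0.1, 0], [1, -0.06, 0, -0.19, 0], [1, -0.06, 0, -0.19, 0], [0.5, -0.06, 0, -0.19, 0], [0.4, -0.06, 0, -0.19, 0], [0.4, -0.06, 0, -0.19, 0], [0.4, -0.06, 0, -0.19, 0], [0.4, -0.06, 0, -0.19, 0], [0.4, -0.06, 0, -0.19, 0], [0.4, -0.06, 0, -0.19, 0]], "grip_force": 40}}

```text
time: 28.57
eef_pos: [0.4118, 0.1642, 0.0003]
tcp_rot: [0.725, 0.689, 0.007, 0.008]
contact_force: [-0.5, 0.2, 4.9]
opening: 0.663
```

{"method": "servo_tool", "body": {"increments": [[0.4, 0, 0, 0, 0], [0.4, 0, 0, 0.2, 0], [0.4, 0, 0, 0.5, 0], [0.4, 0, 0, 1, 0], [0.4, 0, 0, 1.6, 0], [0.4, 0, 0, 2.2, 0], [0.4, 0, 0, 2.8, 0], [0.4, 0, 0, 2.8, 0], [0.4, 0, 0, 2.8, 0], [0.4, 0, 0, 2.8, 0]]}}

```text
time: 29.4
eef_pos: [0.4109, 0.1641, 0.1114]
tcp_rot: [0.725, 0.689, 0.007, 0.008]
contact_force: [0.1, -1.2, -0.9]
opening: 0.666
```

```bash
python3 - <<'E'
from h import *
p=ctrl.read_camera("wrist");save(p,"w13.png",s=1.25);s=ctrl.get_state();print(s["eef_pos"],yaw(s),s["time"],s["tcp_rot"],s["opening"])
m=ctrl.masks_of(p,"wax_dish");print([(a["conf"],a["extent"],rect(p,a["region"],s["eef_pos"][2]+.010)) for a in m])
E
```

```text
[0.41048196 0.16401222 0.11078515] -2.941345555062741 29.45 [0.72499391 0.68868798 0.00599278 0.00753528] 0.6687369863095511
[(0.66, [259.1, 189.8, 390.2, 345.5], array([410.9, 162.8,  59.3,  86. ,  -2.6]))]
```

{"method": "servo_tool", "body": {"increments": [[0.4, 3.6, 7, 0.5, 1.2], [0.4, 3.6, 7, 0.5, 1.2], [0.4, 3.6, 7, 0.5, 1.2], [0.4, 3.6, 7, 0.5, 1.2], [0.4, 3.6, 7, 0.5, 1.2], [0.4, 3.6, 7, 0.5, 1.2], [0.4, 3.6, 7, 0.5, 1.2], [0.4, 3.6, 7, 0.5, 1.2], [0.4, 3.6, 7, 0.5, 1.2], [0.4, 3.6, 7, 0.5, 1.2]]}}

```text
time: 30.33
eef_pos: [0.5536, 0.4444, 0.1278]
tcp_rot: [0.687, 0.726, 0.004, 0.007]
contact_force: [-0.1, -0.7, -0.6]
opening: 0.67
```

```bash
python3 - <<'E'
from h import *
p=ctrl.read_camera("wrist");save(p,"w14.png",s=1.25);s=ctrl.get_state();print(s["eef_pos"],yaw(s),s["time"],s["opening"])
m=ctrl.masks_of(p,"wax_dish");print([(a["conf"],a["extent"],rect(p,a["region"],s["eef_pos"][2]+.010)) for a in m[:1]])
for a in ctrl.masks_of(p,"dissection_tray")[:2]: print(a["conf"],a["extent"],rect(p,a["region"],.005))
g=cv2.cvtColor(p["frame"],cv2.COLOR_RGB2GRAY);d=(g<75).astype(np.uint8)
for c in cv2.findContours(d,cv2.RETR_CCOMP,cv2.CHAIN_APPROX_NONE)[0]:
    x,y,w,h=cv2.boundingRect(c)
    if 30<w<150 and 30<h<150:
        k=np.zeros_like(d);cv2.drawContours(k,[c],-1,1,-1);print((x,y,w,h),rect(p,k,.005))
E
```

```text
[0.5532778  0.44334027 0.12789594] 3.0881051200261584 30.3833 0.6730888997727705
[(0.59, [258.0, 190.8, 391.9, 346.3], array([553.6, 443.3,  59.3,  86. ,   3.1]))]
0.63 [265.5, 163.4, 376.1, 203.3] [550.4 455.4  33.5 100.1 -83.8]
(273, 206, 104, 126) [560.2 361.2  93.5 138.3   3.7]
(508, 316, 80, 37) [809.3 293.1  21.8 116.6  70.9]
(428, 267, 96, 52) [717.7 340.3  43.4 117.7  75.6]
(389, 253, 31, 54) [638.7 358.4  17.2  65.8  22.1]
(231, 253, 32, 54) [483.4 351.2  17.4  64.7 -15.6]
```

View pics/w14.png

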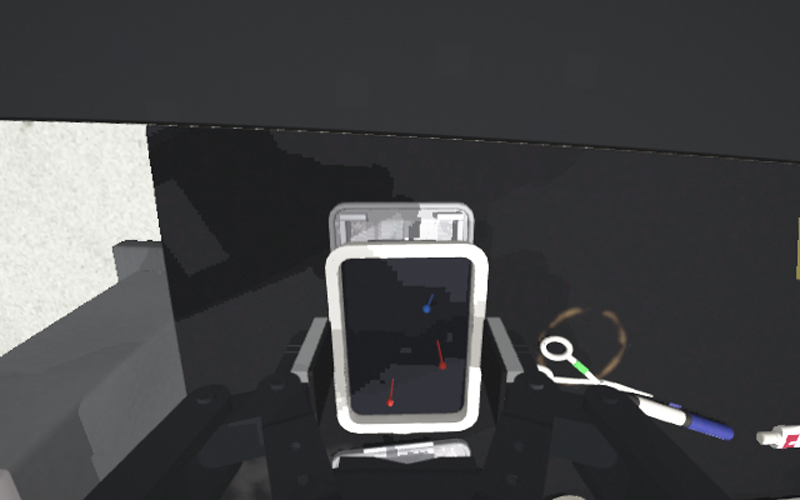

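The dish is held level at px (407,338), and the tray's far edge agrees with my estimate to within about 1.5 mm. I'll place it.

{"method": "servo_tool", "body": {"increments": [[0.4, 0, -0.86, 0, 0], [0.4, 0, -0.86, -0.7, 0], [0.4, 0, -0.86, -1.4, 0], [0.4, 0, -0.86, -2, 0], [0.4, 0, -0.86, -2.5, 0], [0.4, 0, -0.86, -2.8, 0], [0.4, 0, -0.86, -2.95, 0], [0.4, 0, -0.86, -3.03, 0], [0.4, 0, -0.86, -3.03, 0], [0.4, 0, -0.86, -3.03, 0]]}}

```text
time: 31.32
eef_pos: [0.5543, 0.4086, 0.0092]
tcp_rot: [0.688, 0.725, 0.006, 0.007]
contact_force: [0.2, -0.3, -0.9]
opening: 0.669
```

{"method": "servo_tool", "body": {"increments": [[0.4, 0, 0, -0.05, 0], [0.4, 0, 0, -0.09, 0], [0.4, 0, 0, -0.09, 0], [0.4, 0, 0, -0.09, 0], [0.8, 0, 0, -0.09, 0], [1, 0, 0, -0.09, 0], [1, 0, 0, -0.09, 0], [1, 0, 0, 0.4, 0], [1, 0, 0, 1.2, 0], [1, 0, 0, 2, 0]]}}

```text
time: 32.15
eef_pos: [0.5531, 0.4079, 0.0883]
tcp_rot: [0.688, 0.725, 0.004, 0.006]
contact_force: [-0.0, -0.9, -0.4]
opening: 0.995
```

{"method": "servo_tool", "body": {"increments": [[1, 0, 0, 2, 0], [1, 0, 0.8, 3, 0], [1, 0, 0.8, 3, 0], [1, 0, 0.8, 3, 0], [1, 0, 0.8, 3, 0], [1, 0, 0.8, 3, 0], [1, 0, 0.8, 3, 0], [1, 0, 0.8, 3, 0], [1, 0, 0.8, 3, 0], [1, 0, 0.8, 3, 0]]}}

```text
time: 32.98
eef_pos: [0.5528, 0.4393, 0.2066]
tcp_rot: [0.688, 0.725, 0.003, 0.006]
contact_force: [0.3, 0.2, -0.1]
opening: 1.001
```

```bash
python3 - <<'E'
from h import *
p=ctrl.read_camera("wrist");save(p,"w15.png",s=1.25);s=ctrl.get_state();print(s["eef_pos"],yaw(s),s["time"],s["opening"])
for q,z in(("wax_dish",.016),("dissection_tray",.005),("picking_tray",.005)):
    m=ctrl.masks_of(p,q);print(q,[(a["conf"],a["extent"],rect(p,a["region"],z)) for a in m[:2]])
print("vial",[(l["conf"],l["centre"],at(p,l["centre"],.005)) for l in ctrl.landmark_of(p,"vial")])
print("beaker",[(l["conf"],l["centre"],at(p,l["centre"],0)) for l in ctrl.landmark_of(p,"beaker")])
E
```

```text
[0.55289113 0.43945576 0.20705003] 2.9907667953918935 33.0333 1.0002499089611947
wax_dish [(0.77, [297.3, 160.4, 352.5, 233.6], array([554.5, 407. ,  58.5,  83.8,   3.4])), (0.55, [277.9, 142.6, 366.6, 297.2], array([555.9, 376.7,  99.7, 190.9,   3.1]))]
dissection_tray [(0.8, [278.9, 142.0, 366.0, 296.3], array([556.2, 371.7, 101.1, 197.3,   3.3]))]
picking_tray [(0.75, [277.6, 298.9, 372.7, 366.4], array([567.9, 203.2, 112.7, 126.2, -80.2]))]
vial []
beaker []
```

The dish landed at (0.5545, 0.407) against a target of (0.554, 0.4076), with matching yaw. Now the beaker.

{"method": "servo_tool", "body": {"increments": [[1, -3.1, -8.5, -0.9, -0.6], [1, -3.1, -8.5, -0.9, -0.6], [1, -3.1, -8.5, -0.9, -0.6], [1, -3.1, -8.5, -0.9, -0.6], [1, -3.1, -8.5, -0.9, -0.6], [1, -3.1, -8.5, -0.9, -0.6], [1, -3.1, -8.5, -0.9, -0.6], [1, -3.1, -8.5, -0.9, -0.6], [1, -3.1, -8.5, -0.9, -0.6], [1, -3.1, -8.5, -0.9, -0.6]]}}

```text
time: 34.12
eef_pos: [0.4271, 0.0964, 0.1714]
tcp_rot: [0.709, 0.706, 0.002, 0.007]
contact_force: [0.2, 0.5, 1.0]
opening: 1.001
```

```bash
python3 - <<'E'
from h import *
p=ctrl.read_camera("wrist");save(p,"w16.png",s=1.25);s=ctrl.get_state();print(s["eef_pos"],yaw(s),s["time"],s["opening"])
print("beaker",[(l["conf"],l["centre"],at(p,l["centre"],0)) for l in ctrl.landmark_of(p,"beaker")])
for m in ctrl.masks_of(p,"beaker")[:1]:
    print(m["extent"]); a,b,c,d=m["extent"]; print(px(p,[[.4285,.063,0],[.4285,.063,.056]]),circ(p,m["region"],.056))
    # fit centre by silhouette
    from scipy.optimize import minimize
    t=np.linspace(0,6.283,60)
    def ex(c): 
        P=np.vstack([np.c_[c[0]+r*np.cos(t),c[1]+r*np.sin(t),0*t+z] for r,z in((.021,0),(.0225,.056))]);q=px(p,P);return np.r_[q.min(0),q.max(0)]
    r=minimize(lambda c:((ex(c)-m["extent"])**2).sum(),[.4285,.063],method="Nelder-Mead");print(r.x,r.fun)
for m in ctrl.masks_of(p,"vial")[:2]: print("vial",m["conf"],m["extent"])
print("vial",[(l["conf"],l["centre"],at(p,l["centre"],.005)) for l in ctrl.landmark_of(p,"vial")])
E
```

```text
[0.42837547 0.09804969 0.17213972] -0.23662122614463457 34.1667 1.0024894235118638
beaker [(0.96, [207.9, 324.3], array([0.42822062, 0.0618305 , 0.        ]))]
[301.9, 191.7, 351.6, 251.7]
[[324.56157667 206.85928835]
 [325.23387171 229.14124621]] [428.7  68.6  42.6  60.1]
[0.42986567 0.06093687] 8.177849826063078
vial 0.92 [433.0, 144.5, 478.0, 176.1]
vial [(0.91, [154.4, 446.2], array([0.54913963, 0.1194788 , 0.005     ]))]
```

{"method": "servo_tool", "body": {"increments": [[1, 0, -0.9, -0.5, 0], [1, 0, -0.9, -1.2, 0], [1, 0, -0.9, -1.9, 0], [1, 0, -0.9, -2.4, 0], [1, 0, -0.9, -2.9, 0], [1, 0, -0.9, -3.4, 0], [1, 0, -0.9, -3.8, 0], [1, 0, -0.9, -3.95, 0], [1, 0, -0.9, -3.95, 0], [1, 0, -0.9, -3.95, 0]]}}

```text
time: 35.2
eef_pos: [0.4304, 0.0652, 0.0151]
tcp_rot: [0.706, 0.708, 0.004, 0.007]
contact_force: [0.6, -0.5, -0.1]
opening: 0.999
```

{"method": "servo_tool", "body": {"increments": [[1, -0.03, -0.08, -0.05, 0], [1, -0.03, -0.08, -0.05, 0], [1, -0.03, -0.08, -0.05, 0], [0.6, -0.03, -0.08, -0.05, 0], [0.3, -0.03, -0.08, -0.05, 0], [0.3, -0.03, -0.08, -0.05, 0], [0.3, -0.03, -0.08, -0.05, 0], [0.3, -0.03, -0.08, -0.05, 0], [0.3, -0.03, -0.08, -0.05, 0], [0.3, -0.03, -0.08, -0.05, 0]], "grip_force": 25}}

```text
time: 36.03
eef_pos: [0.4292, 0.062, 0.0135]
tcp_rot: [0.706, 0.708, 0.004, 0.007]
contact_force: [-2.8, -0.2, 5.9]
opening: 0.513
```

{"method": "servo_tool", "body": {"increments": [[0.3, 0, 0, 0, 0], [0.3, 0, 0, 0.2, 0], [0.3, 0, 0, 0.6, 0], [0.3, 0, 0, 1.2, 0], [0.3, 0, 0, 1.8, 0], [0.3, 0, 0, 2.4, 0], [0.3, 0, 0, 2.8, 0], [0.3, 0, 0, 2.8, 0], [0.3, 0, 0, 2.8, 0], [0.3, 0, 0, 2.8, 0]]}}

```text
time: 36.87
eef_pos: [0.4283, 0.0621, 0.1243]
tcp_rot: [0.706, 0.708, 0.003, 0.006]
contact_force: [-1.1, 0.5, -0.7]
opening: 0.512
```

```bash
python3 - <<'E'
from h import *
p=ctrl.read_camera("wrist");save(p,"w17.png",s=1.25);s=ctrl.get_state();print(s["eef_pos"],yaw(s),s["time"],s["opening"])
z=s["eef_pos"][2]-.013
print("beaker",[(l["conf"],l["centre"],at(p,l["centre"],z)) for l in ctrl.landmark_of(p,"beaker")],[m["extent"] for m in ctrl.masks_of(p,"beaker")])
E
```

```text
[0.42798422 0.06209143 0.12385503] 0.14936627315287404 36.9167 0.5119592817471552
beaker [(0.64, [247.3, 325.1], array([0.42842925, 0.06457579, 0.11085503]))] [[266.9, 218.7, 384.7, 364.1]]
```

{"method": "servo_tool", "body": {"increments": [[0.3, 3.25, 6.25, 0, 0], [0.3, 3.25, 6.25, 0, 0], [0.3, 3.25, 6.25, 0, 0], [0.3, 3.25, 6.25, 0, 0], [0.3, 3.25, 6.25, 0, 0], [0.3, 3.25, 6.25, 0, 0], [0.3, 3.25, 6.25, 0, 0], [0.3, 3.25, 6.25, 0, 0], [0.3, 3.25, 6.25, 0, 0], [0.3, 3.25, 6.25, 0, 0]]}}

```text
time: 37.85
eef_pos: [0.557, 0.3115, 0.1221]
tcp_rot: [0.706, 0.708, 0.001, 0.005]
contact_force: [-0.1, -0.1, -0.0]
opening: 0.51
```

{"method": "servo_tool", "body": {"increments": [[0.3, 0, 0, -0.5, 0], [0.3, 0, 0, -1, 0], [0.3, 0, 0, -1.5, 0], [0.3, 0, 0, -1.9, 0], [0.3, 0, 0, -2.2, 0], [0.3, 0, 0, -2.4, 0], [0.3, 0, 0, -2.5, 0], [0.3, 0, 0, -2.55, 0], [0.3, 0, 0, -2.55, 0], [0.3, 0, 0, -2.55, 0]]}}

```text
time: 38.68
eef_pos: [0.5576, 0.3116, 0.021]
tcp_rot: [0.706, 0.708, 0.002, 0.005]
contact_force: [1.2, -0.7, -1.1]
opening: 0.516
```

{"method": "servo_tool", "body": {"increments": [[0.3, 0, 0, -0.04, 0], [0.3, 0, 0, -0.07, 0], [0.3, 0, 0, -0.07, 0], [0.3, 0, 0, -0.07, 0], [0.6, 0, 0, -0.07, 0], [0.8, 0, 0, -0.07, 0], [0.9, 0, 0, -0.07, 0], [0.9, 0, 0, -0.07, 0], [0.9, 0, 0, 0.4, 0], [0.9, 0, 0, 1, 0]]}}

```text
time: 39.52
eef_pos: [0.5555, 0.3108, 0.0585]
tcp_rot: [0.706, 0.708, -0.001, 0.004]
contact_force: [0.3, 0.4, -0.8]
opening: 0.899
```

{"method": "servo_tool", "body": {"increments": [[1, 0, 0, 0.8, 0], [1, 0, 0, 1.8, 0], [1, 0, 0.3, 2.8, 0], [1, 0, 1.5, 3.8, 0], [1, 0, 2, 5, 0], [1, 0, 2, 6, 0], [1, 0, 2, 6, 0], [1, 0, 2, 6, 0], [1, 0, 2, 6, 0], [1, 0, 2, 6, 0]]}}

```text
time: 40.35
eef_pos: [0.555, 0.3905, 0.2973]
tcp_rot: [0.706, 0.708, -0.002, 0.004]
contact_force: [0.7, -0.6, 0.5]
opening: 1.001
```

```bash
python3 - <<'E'
from h import *
p=ctrl.read_camera("wrist");s=ctrl.get_state();print(s["eef_pos"],yaw(s),s["time"],s["opening"])
for q,z in(("beaker",.005),("vial",.005),("petri",.005)): print(q,[(round(l["conf"],2),l["centre"],at(p,l["centre"],z)) for l in ctrl.landmark_of(p,q)[:2]])
for q,z in(("wax_dish",.016),("tweezers",.036)): print(q,[rect(p,m["region"],z) for m in ctrl.masks_of(p,q)[:1]])
a=p["frame"][:,200:440];q=ctrl.read_camera("scene")
print("timer",[(l["conf"],at(q,l["centre"],0)) for l in ctrl.landmark_of(q,"timer")[:1]])
b=cv2.resize(q["frame"][120:300,170:450],None,fx=1.42,fy=1.42)
h=400;b=cv2.copyMakeBorder(b,0,h-b.shape[0],0,0,cv2.BORDER_CONSTANT)
cv2.imwrite("pics/fin.png",cv2.resize(np.hstack([a,b]),None,fx=1.23,fy=1.23)[:,:,::-1])
E
```

```text
[0.55473066 0.39014978 0.29617222] 0.1422900171249193 40.4 0.9969084947272712
beaker [(0.6, [207.1, 324.4], array([0.55491678, 0.31048027, 0.005     ]))]
vial [(0.66, [314.5, 321.4], array([0.55058517, 0.11845002, 0.005     ]))]
petri [(0.56, [273.4, 331.9], array([0.56717199, 0.1984005 , 0.005     ]))]
wax_dish [array([554.6, 406.7,  58.6,  84.2,   3.5])]
tweezers [array([569.3, 199.2,  10.8, 133.9,  10.2])]
timer [(0.9, array([ 0.43911662, -0.21885678,  0.        ]))]
```

View pics/fin.png

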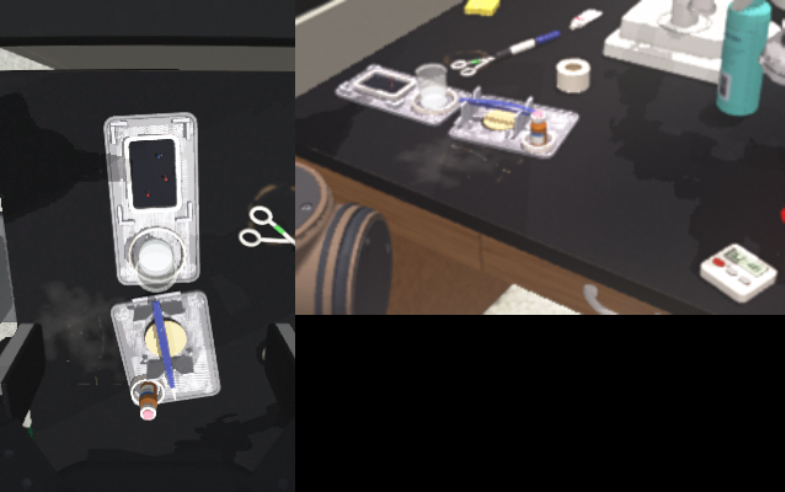

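Both trays look complete in the final picture. The timer is at scene px (424,276), the same as at the start. Handing in.

```bash
python3 -c "
from plant import ctrl
print(ctrl.sign_off())"
```

```text
the job is handed in; nothing more can be done
None
```

Both kit trays are made up, and I handed the job in at about 40 s of the 115 s allowed.

**Order:** I placed the Petri dish, then the tweezers across it, then the vial. The wax dish and the beaker followed.

**Last checks:**

| Item | Measured position (m) | Target (m) | Other |
|---|---|---|---|
| Petri dish | (0.567, 0.198) | (0.568, 0.2015) | between its pins |
| Tweezers | – | – | lying in both notches, yaw 10.2–10.6° against the tray's about 10.8° |
| Vial | (0.551, 0.118) | (0.548, 0.118) | upright in its cup |
| Wax dish | (0.5546, 0.4067) | (0.554, 0.4076) | yaw 3.5° against the tray's 3.3° |
| Beaker | (0.555, 0.310) | (0.558, 0.3125) | upright inside its ring |

**Readings that disagreed:**
- **Timer:** the network's last point for it was about 9 mm off the first one. It sits at the same pixels in the scene pictures, and the arm never touched it, so I take that as detector noise.
- **Petri dish width:** it looked about 51 mm across in the wrist pictures, while the list says 61 mm. The jaws closed to about 59 mm on it, so the grip was sound.

The red look-alike was left alone.

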